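Fetch the sample pot from behind the reagent bottles and put it on the balance

ROBOT

A 6-joint arm with a two-finger parallel gripper is mounted at the origin on the work surface. World frame = base frame: x ahead of the robot, y to its left, z up, the work surface at z = 0. Lengths are in mm, angles in rad, forces in N, time in s.
With the tool pointing down it reaches from about 350 to 875 mm from the base axis. Payload 4.2 kg.
Tool frame: the origin (TCP) lies midway between the tips of the shut fingers; the grasp point (between the pads) lies 19 mm behind it; z points along the fingers, y is the line along which they close (so a half turn about z gives the same grasp; the last joint's range is limited). The gripper opens to 87 mm and grips with 3 to 60 N. Pads are 19 mm wide; open, the fingers measure 117 mm over their backs; the gripper's body (75 mm by 190 mm) begins 51 mm behind the grasp point.
Start: joints at [-0.907, 0.385, 0.008, 0, -1.194, -0.259], TCP at [246.16, -574.46, 222.55] pointing down, gripper open.
Joint ranges: [-3.14, 3.14], [-1.21, 2.06], [-1.07, 1.41], [-3.16, 2.05], [-2.99, -0.16], [-3.1, 3.1]. Speed limits (rad/s): [2.79, 2.79, 3.14, 3.14, 3.14, 3.14].

INTERFACE

Orientations are given as a rotation vector (axis times angle).
In Python, from plant import arm gives the robot as it stands. The module is installed in compiled form; this text tells all that it offers. Calls block until the motion is done:
- arm.move_pose(position, orientation): joint-space move of the TCP to a pose.
- arm.move_linear(position, frame=None, max_speed=150, f_stop=None): straight line of the TCP; frame=None keeps the orientation; max_speed is the mean speed in mm/s. With f_stop (N) it stops when the force on the tool has changed by that much, and returns True; else False.
- arm.goto_joints(angles): joint-space move.
- arm.open() and arm.grab(newtons=None): open the fingers fully, or close them until they stop; newtons is the grip in N (None keeps the last).
- arm.hold(seconds).
- arm.solve_ik(position, orientation): joint angles nearest the present ones, or None.
- arm.get_state(): the state.
- arm.get_image(name): name is "scene" or "side" or "wrist"; returns the picture (420x560x3 uint8, red, green, blue); there is no depth.
- arm.calibration(name): a dict with "mtx" (3x3 intrinsics, pixels), "k1" (the pictures are not rectified: a ray, as slopes to the right and down, at radius r is drawn at 1 + k1 r^2 times it, then the intrinsics apply), "cam_to_world" (4x4, takes a point from camera to world coordinates). Camera axes: x right, y down, z forward; pixel columns grow to the right and rows downward; lengths in mm; the calibration is good to about 2 mm. A picture is of the moment at which its call begins: read the wrist's pose just before it. calibration takes no time and is no camera call; for the wrist camera it gives the pose at the moment of the call.
A pose or a line that the arm cannot do raises arm.MotionError and nothing moves.
- arm.hand_in(): hands the job in; it is judged then, once.
The state is a dict: "clock": time; "q": joint angles; "dq": joint speeds; "joint_efforts": joint torques, N m; "position": TCP position; "tcp_rot": TCP orientation; "ft_force": force on the tool from outside, world axes, zero at the start; "ft_torque": the same for the moment, N m; "gripper_width": opening from 0.0 (shut) to 1.0 (fully open); "grip_force": force on a finger pad.
Only numpy, scipy, OpenCV 4.12 (cv2) and the standard library are available. Lean on these libraries where they do the work, as an engineer would, in place of code of your own. Each camera call takes 0.05 s, during which the arm holds its last target. There are 200 camera calls.

TASK

The black-lidded sample pot has to go on the balance, but the three tall bottles stand round it: first clear all three bottles to the green mat, then set the pot in the middle of the balance pan and leave it there. Only when the pot is on the pan, put each bottle back in the middle of the disc of its own cap colour. Keep the bottles and the pot upright throughout.

Things in the scene. Friction and masses are not known exactly. Their poses are not given: they have to be found in the camera images.
- bottle_red: Loose white bottle with red cap and red band, upright, round, 118 mm tall, 98-196 g. Body 46 mm diameter up to 62 mm, then a taper to the 29 mm neck; the cap, the plain place to grip, is 34 mm diameter, from 82 to 118 mm above the underside. Origin: centre of the underside, z up. Starts on the disc of its own colour.
- spot_red: Flat red disc, 64 mm diameter, printed on the fixed white storage plate: home of the red-capped bottle. Origin: its centre, on the plate's top, 4 mm above the table. The three discs lie 58 mm left, right and robotward of the pot's start, in changing colour order. Plate 200 x 200 mm, 24 mm lip on its far edge, 63 mm beyond the pot; small clutter under 25 mm tall in its near corners.
- bottle_blue: Loose white bottle with blue cap and blue band, upright, round, 118 mm tall, 98-196 g. Body 46 mm diameter up to 62 mm, then a taper to the 29 mm neck; the cap, the plain place to grip, is 34 mm diameter, from 82 to 118 mm above the underside. Origin: centre of the underside, z up. Starts on the disc of its own colour.
- spot_blue: Flat blue disc, 64 mm diameter, printed on the fixed white storage plate: home of the blue-capped bottle. Origin: its centre, on the plate's top, 4 mm above the table. The three discs lie 58 mm left, right and robotward of the pot's start, in changing colour order. Plate 200 x 200 mm, 24 mm lip on its far edge, 63 mm beyond the pot; small clutter under 25 mm tall in its near corners.
- bottle_yellow: Loose white bottle with yellow cap and yellow band, upright, round, 118 mm tall, 98-196 g. Body 46 mm diameter up to 62 mm, then a taper to the 29 mm neck; the cap, the plain place to grip, is 34 mm diameter, from 82 to 118 mm above the underside. Origin: centre of the underside, z up. Starts on the disc of its own colour.
- spot_yellow: Flat yellow disc, 64 mm diameter, printed on the fixed white storage plate: home of the yellow-capped bottle. Origin: its centre, on the plate's top, 4 mm above the table. The three discs lie 58 mm left, right and robotward of the pot's start, in changing colour order. Plate 200 x 200 mm, 24 mm lip on its far edge, 63 mm beyond the pot; small clutter under 25 mm tall in its near corners.
- pot: Loose low amber glass pot with black lid, upright, 36 mm tall, 56-112 g: glass 46 mm diameter for the lower 22 mm, lid 50 mm diameter for the upper 14 mm. Starts on the storage plate (top 4 mm above the table) between the three tall bottles, which leave no room for a gripper round it. Origin: centre of its underside, z up.
- mat: Fixed flat green rubber mat, the free side area to the robot's left or right: 250 mm (its x, roughly away from the robot) by 110 mm (its y), 4 mm thick. Origin: centre of its underside, at table height; its top is 4 mm above that.
- balance: Fixed white laboratory balance, on the other side from the mat. Round metal pan, 116 mm diameter, level and rigid, its centre straight above the origin, its top 62 mm above it. Housing 50 mm high, -130 to +80 mm along its x, +-80 mm along its y, display at the -x end. Origin: at table height, under the pan's centre.

How it is judged:
By the outcome, as a careful person would: the job done as asked, in the order asked, and still so for the second after the job is handed in, with the robot touching nothing.
It also fails if it takes over 131 s, if anything falls off the work surface, if the arm or the gripper's body presses on something with over 40 N, if the wrist force passes 120 N, or if a joint passes its speed limit or range.

## Working session

There is one attempt and no reset: what is moved stays moved. The work goes in short steps, each a Python script; the robot and the scene stay as the last script left them, time stands still between calls to the robot, and variables do not carry over. Pictures are saved under pics/ and viewed, at most 14 in all, crops included, and the job is handed in when it is done.

```bash
mkdir -p pics
cat > h.py <<'E'
import numpy as np, cv2
from plant import arm
def snap(name,fn):
    c=arm.calibration(name); im=arm.get_image(name); cv2.imwrite('pics/'+fn,im[:,:,::-1]); return im,c
def ray(c,u,v):
    K=np.array(c['mtx']);T=np.array(c['cam_to_world'])
    d=np.array([(u-K[0,2])/K[0,0],(v-K[1,2])/K[1,1]]);s=d.copy()
    for _ in range(30): s=d/(1+c['k1']*(s@s))
    return T[:3,3],T[:3,:3]@np.array([s[0],s[1],1])
def at(c,u,v,z):
    o,d=ray(c,u,v); return o+d*(z-o[2])/d[2]
def proj(c,p):
    T=np.linalg.inv(np.array(c['cam_to_world']));K=np.array(c['mtx'])
    q=T[:3,:3]@np.array(p,float)+T[:3,3];s=q[:2]/q[2];s=s*(1+c['k1']*(s@s))
    return K[0,0]*s[0]+K[0,2],K[1,1]*s[1]+K[1,2]
E
python3 - <<'E'
from h import *
a,c=snap('scene','a.png');b,d=snap('side','b.png');w,e=snap('wrist','w.png')
print(np.round(c['cam_to_world'],2),np.round(d['cam_to_world'],2),c['mtx'],c['k1'])
print(np.round(e['cam_to_world'],2))
print(arm.get_state())
E
```

```text
[[-1.70000e-01  7.60000e-01 -6.30000e-01  1.25289e+03]
 [ 9.80000e-01  1.40000e-01 -1.00000e-01  1.23170e+02]
 [ 2.00000e-02 -6.30000e-01 -7.70000e-01  9.07190e+02]
 [ 0.00000e+00  0.00000e+00  0.00000e+00  1.00000e+00]] [[-9.1000e-01 -3.0000e-01  3.0000e-01  2.9472e+02]
 [-4.2000e-01  6.3000e-01 -6.5000e-01  5.8068e+02]
 [ 0.0000e+00 -7.2000e-01 -7.0000e-01  6.6341e+02]
 [ 0.0000e+00  0.0000e+00  0.0000e+00  1.0000e+00]] [[532.13968597   0.         278.52406785]
 [  0.         532.13968597 207.47055811]
 [  0.           0.           1.        ]] -0.032839482080895134
[[-3.9000e-01  8.9000e-01  2.3000e-01  1.8329e+02]
 [ 9.2000e-01  3.8000e-01  1.0000e-01 -6.0026e+02]
 [ 0.0000e+00  2.5000e-01 -9.7000e-01  3.8415e+02]
 [ 0.0000e+00  0.0000e+00  0.0000e+00  1.0000e+00]]
{'clock': 0.15, 'q': array([-9.07366893e-01,  3.85367257e-01,  6.97288132e-03, -3.39212564e-04,
       -1.19399657e+00, -2.58596744e-01]), 'dq': array([-0.00109902, -0.00233891,  0.00508074, -0.00022538, -0.00036373,
        0.00112721]), 'joint_efforts': array([ 5.94653466e-05, -3.91053057e+01,  1.87587190e+01,  4.22232717e+00,
        1.23947900e-02, -1.29012633e-04]), 'position': array([ 246.0047446 , -574.07253158,  221.73340574]), 'tcp_rot': array([ 6.31297688e-01, -3.07707312e+00, -2.46332483e-03]), 'ft_force': array([ 0.09204871, -0.0650419 , -0.1367535 ]), 'ft_torque': array([-0.00413382,  0.01625249, -0.01136516]), 'grip_force': 0.0, 'gripper_width': 1.0022014815627087}
```

View pics/a.png

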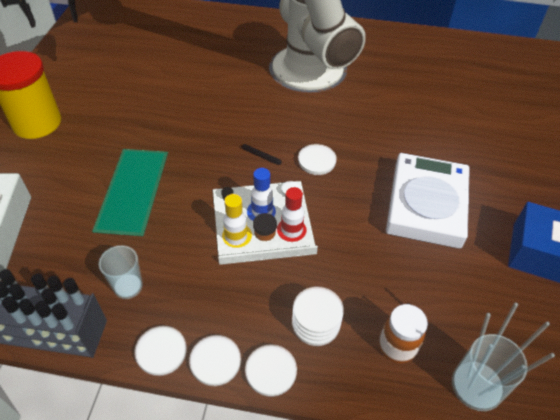

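View pics/b.png

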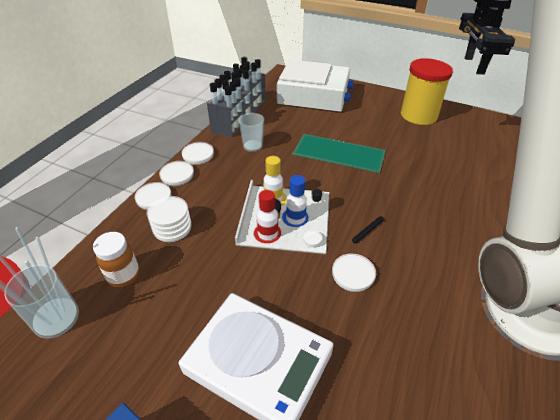

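The scene picture shows the yellow, blue and red caps at about (234,200), (262,175) and (294,195), with the pot at (265,227). The mat is at (131,191) and the pan at (432,198). In the side picture the caps are at (273,165), (297,185) and (267,200), and the pan is at (246,344).

Run:
```python
from h import *
im={n:cv2.imread('pics/'+f) for n,f in(('scene','a.png'),('side','b.png'))}
C={n:arm.calibration(n) for n in im}
caps={'yellow':((234,200),(273,165)),'blue':((262,175),(297,185)),'red':((294,195),(267,200))}
hr={'yellow':(20,33),'blue':(100,128),'red':(170,190)}
for k,(a,b) in caps.items():
    L=[]
    for (n,p) in zip(('scene','side'),(a,b)):
        h=cv2.cvtColor(im[n],cv2.COLOR_BGR2HSV).astype(int)
        H=h[:,:,0].copy()
        if k=='red': H[H<10]+=180
        m=((H>=hr[k][0])&(H<=hr[k][1])&(h[:,:,1]>130)&(h[:,:,2]>60)).astype(np.uint8)
        N,lab,st,ce=cv2.connectedComponentsWithStats(m)
        i=min((j for j in range(1,N) if st[j,4]>40),key=lambda j:np.hypot(*(ce[j]-p)))
        L.append(ray(C[n],*ce[i])); print(k,n,ce[i].round(1),st[i], at(C[n],*ce[i],106).round(1))
    (o1,d1),(o2,d2)=L; t=np.linalg.lstsq(np.c_[d1,-d2],o2-o1,rcond=None)[0]
    print(k,((o1+d1*t[0]+o2+d2*t[1])/2).round(1), np.linalg.norm(o1+d1*t[0]-o2-d2*t[1]).round(1))
for n in im:
    h=cv2.cvtColor(im[n],cv2.COLOR_BGR2HSV); m=cv2.inRange(h,(60,120,40),(90,255,255))
    cs=max(cv2.findContours(m,0,2)[0],key=cv2.contourArea)[:,0]
    P=np.array([at(C[n],*q,4)[:2] for q in cs.astype(float)],np.float32); print('mat',n,cv2.minAreaRect(P))
print('pan',at(C['scene'],432,198,62),at(C['side'],246,344,62),'pot',at(C['scene'],265,222,40))
for p in((397,155),(470,160),(388,232),(465,243)):print(p,at(C['scene'],*p,50).round())
for p in((213,188),(309,182)):print(p,at(C['scene'],*p,4).round())
print(arm.get_state()['tcp_rot'])
```

```text
yellow scene [233.  204.9] [224 193  18  25 358] [613.9 -66.3 106. ]
yellow side [272.4 165.3] [265 156  16  20 272] [616.5 -65.2 106. ]
yellow [615.7 -65.2 107.1] 1.9
blue scene [261.7 178.7] [254 168  16  23 308] [535.5 -24.8 106. ]
blue side [296.8 185.2] [289 175  16  22 289] [537.3 -24.5 106. ]
blue [536.8 -24.2 106.9] 1.1
red scene [293.5 198.3] [286 188  17  22 303] [575.   47.1 106. ]
red side [266.7 200.5] [259 190  16  22 304] [575.   47.6 106. ]
red [575.   47.2 105.9] 0.4
mat scene ((530.4713745117188, -323.9013671875), (247.2824249267578, 107.0126724243164), 5.516521453857422)
mat side ((531.279052734375, -322.47833251953125), (240.46498107910156, 106.76554107666016), 5.622868537902832)
pan [482.13349501 329.30774934  62.        ] [472.88514389 330.12985943  62.        ] pot [593.55500649  -6.84370914  40.        ]
(397, 155) [355. 254.  50.]
(470, 160) [339. 419.  50.]
(388, 232) [580. 243.  50.]
(465, 243) [579. 397.  50.]
(213, 188) [ 493. -146.    4.]
(309, 182) [434.  65.   4.]
[ 6.31297688e-01 -3.07707312e+00 -2.46332483e-03]
```

```bash
cat >> h.py <<'E'
HI=240
def rv(deg):  # tool down, closing line at deg in world xy
    a=np.radians((deg+90)/2); return np.pi*np.array([np.cos(a),np.sin(a),0])
def lin(x,y,z,deg=None,v=250,f=None): return arm.move_linear([x,y,z],None if deg is None else rv(deg),v,f)
def pick(x,y,z,N=20,v=200):
    lin(x,y,z,v=v); arm.grab(N); s=arm.get_state(); print('t%.1f w=%.3f f=%.1f'%(s['clock'],s['gripper_width'],s['grip_force']))
    lin(x,y,HI,v=v)
def place(x,y,z,deg,v=250):
    lin(x,y,HI,deg,v); lin(x,y,z+8,v=180); hit=lin(x,y,z-4,v=30,f=4)
    p=arm.get_state()['position']; print('place',hit,p.round(1)); arm.open(); lin(x,y,HI,v=250); print(arm.get_state()['clock'])
def matp(s):
    return 530.9+s*np.cos(.0965),-323.2+s*np.sin(.0965)
E
python3 - <<'E'
from h import *
print(arm.get_state()['clock'])
arm.move_pose([615.7,-65.2,HI],rv(110)); s=arm.get_state(); print(s['clock'],s['position'],s['q'])
im,c=snap('wrist','w2.png')
print(proj(c,[615.7,-65.2,122]))
pick(615.7,-65.2,85)
place(*matp(75),85,95.5)
E
```

```text
0.15
2.4 [615.51421245 -66.09254853 239.95638029] [ 1.54168207e-01  3.63778894e-01  2.00983178e-02  8.98765293e-05
 -1.22734276e+00 -1.37717856e+00]
(np.float64(277.4715423491927), np.float64(208.7332894307763))
t4.3 w=0.386 f=20.0
place True [ 606.4 -316.5   84.6]
9.5917
```

View pics/w2.png

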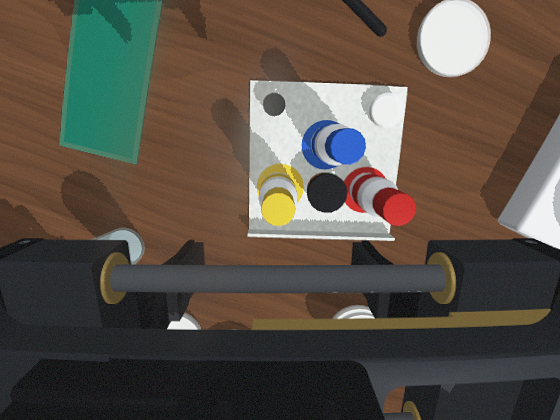

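Yellow's cap shows at (278,210) against a predicted (277,209), so the estimates hold. Blue and red go next.

Run:
```python
from h import *
lin(536.8,-24.2,HI,110,300); pick(536.8,-24.2,85); place(*matp(0),85,95.5)
lin(575,47.2,HI,110,300); pick(575,47.2,85); place(*matp(-75),85,95.5)
lin(550,-10,300,110,300); im,c=snap('wrist','w3.png')
np.save('w3.npy',c,allow_pickle=True)
lin(480,300,320,110,300); im,c=snap('wrist','w4.png')
np.save('w4.npy',c,allow_pickle=True); print(arm.get_state()['clock'])
```

```text
t12.6 w=0.389 f=20.0
place True [ 531.8 -323.9   84.6]
18.0833
t21.3 w=0.383 f=20.0
place True [ 457.  -330.9   84.6]
27.1917
29.7833
```

View pics/w3.png

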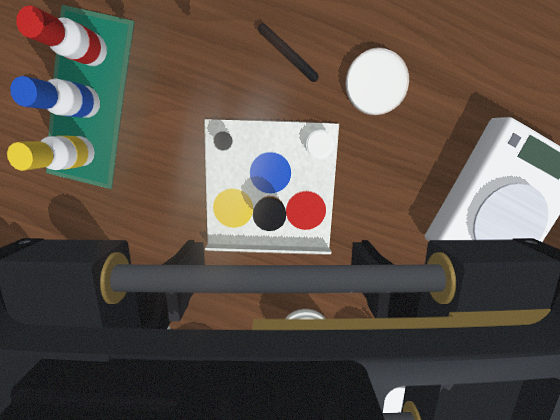

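View pics/w4.png

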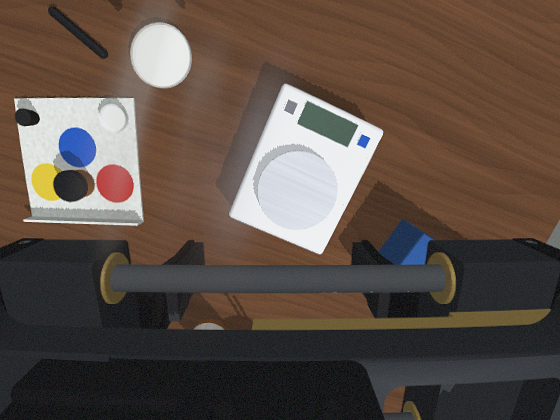

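The plate is clear and all three bottles stand on the mat. Wrist view w3 shows the discs at (233,208), (270,173) and (306,210) and the pot at (269,213). View w4 shows the pan at about (297,190).

Run:
```python
from h import *
for f in('w3','w4'):
    im=cv2.imread(f'pics/{f}.png'); c=np.load(f+'.npy',allow_pickle=True).item()
    h=cv2.cvtColor(im,cv2.COLOR_BGR2HSV).astype(int); x0=dict(w3=200,w4=10)[f]
    for k,r in dict(yellow=(20,33),blue=(100,128),red=(170,190)).items():
        H=h[:,:,0].copy(); H[H<10]+=180
        m=((H>=r[0])&(H<=r[1])&(h[:,:,1]>130)&(h[:,:,2]>45)).astype(np.uint8); m[:,:x0]=0;m[:,x0+135:]=0;m[:90]=0;m[235:]=0
        cs=max(cv2.findContours(m,0,1)[0],key=cv2.contourArea)
        P=np.array([at(c,*q,4)[:2] for q in cs[:,0].astype(float)],np.float32)
        (p,R)=cv2.minEnclosingCircle(cv2.convexHull(P)); print(f,k,np.round(p,1),round(R,1))
    m=((h[:,:,2]<45)).astype(np.uint8); m[:,:x0]=0;m[:,x0+135:]=0;m[:150]=0;m[232:]=0
    m=cv2.morphologyEx(m,cv2.MORPH_OPEN,np.ones((9,9),np.uint8))
    N,l,st,ce=cv2.connectedComponentsWithStats(m)
    for i in range(1,N): print('pot',ce[i],st[i],at(c,*ce[i],40).round(1))
for u,v in((297,190),(297.5,189.5)): print('pan',at(c,u,v,62).round(1))
for p in((283,84),(383,131),(321,254),(230,215)): print(at(c,*p,50).round(1))
for i in range(8):  # predicted rim
    pass
o=cv2.resize(im[130:270,215:355],None,fx=4,fy=4,interpolation=cv2.INTER_CUBIC)
p0=at(c,297,190,62)
for a in np.linspace(0,6.28,60):
    q=proj(c,p0+58*np.array([np.cos(a),np.sin(a),0])); cv2.circle(o,(int((q[0]-215)*4+2),int((q[1]-130)*4+2)),2,(0,0,255),-1)
cv2.imwrite('pics/pan.png',o)
```

```text
w3 yellow [613.2 -62.7] 31.2
w3 blue [540.  -25.3] 31.3
w3 red [577.   47.6] 31.5
w4 yellow [613.5 -63.8] 31.5
w4 blue [539.9 -26.4] 31.6
w4 red [577.5  47. ] 31.2
pan [476.8 328.1  62. ]
pan [475.9 328.5  62. ]
[347.4 259.2  50. ]
[356.8 414.4  50. ]
[560.6 401.3  50. ]
[548.9 247.9  50. ]
```

View pics/pan.png

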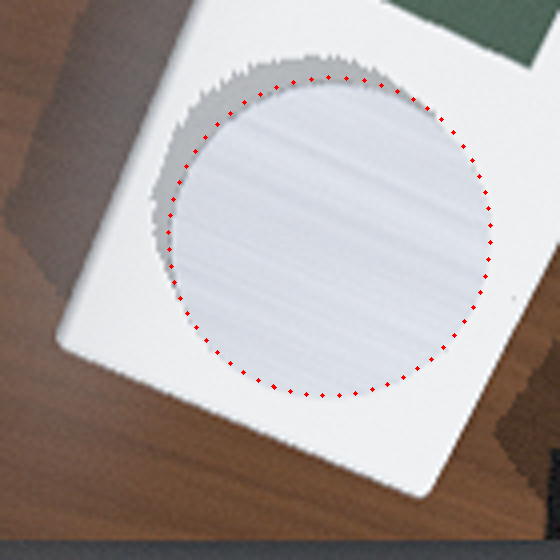

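The drawn rim fits the pan, so the pan centre is (477,328). Next is the pot.

```bash
python3 - <<'E'
from h import *
c=np.load('w3.npy',allow_pickle=True).item(); p=at(c,269,213.5,40); print(p)
x,y=(p[:2]+[595.2,-8.1])/2 if np.hypot(*(p[:2]-[595.2,-8.1]))<5 else p[:2]
lin(x,y,HI,108,250); pick(x,y,14,20); place(476.8,328.1,72,90)
lin(480,300,320,110,300); im,c=snap('wrist','w5.png');np.save('w5.npy',c,allow_pickle=True)
lin(500,-260,320,98,350); im,c=snap('wrist','w6.png');np.save('w6.npy',c,allow_pickle=True); print(arm.get_state()['clock'])
E
python3 -c "
import cv2,numpy as np
cv2.imwrite('pics/c.png',np.vstack([cv2.imread('pics/w5.png')[:260],cv2.imread('pics/w6.png')[:300]]))"
```

```text
[592.72782346  -7.65272376  40.        ]
t33.3 w=0.565 f=20.0
place True [477.3 328.7  71.4]
39.3
41.65
```

View pics/c.png

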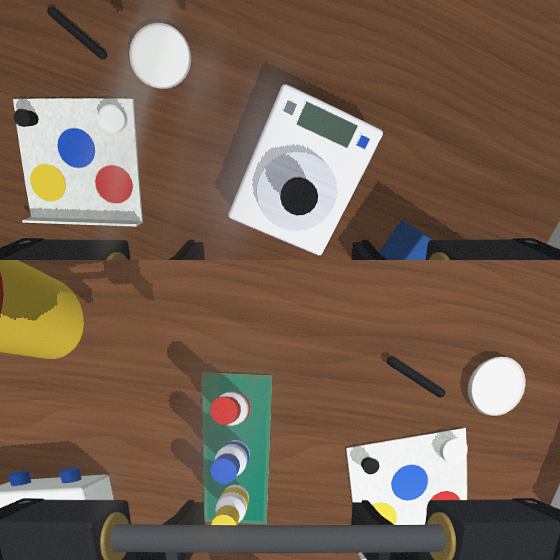

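In the upper half (w5) the lid is at (299,196) on the pan. In the lower half (w6) the red cap is at about (225,150) and blue at (224,208), both on the mat.

Run:
```python
from h import *
c=np.load('w5.npy',allow_pickle=True).item()
im=cv2.imread('pics/w5.png'); m=(cv2.cvtColor(im,6)<50).astype(np.uint8); m[:145]=0;m[225:]=0;m[:,:260]=0;m[:,335:]=0
M=cv2.moments(m,True); u,v=M['m10']/M['m00'],M['m01']/M['m00']; print(u,v,M['m00'],at(c,u,v,98))
from h import matp
d=np.load('w6.npy',allow_pickle=True).item()
print(at(d,225,150,122),matp(-75),at(d,224,208,122),matp(0))
```

```text
298.61784037558687 195.92863849765257 1065.0 [476.88337417 328.96084362  98.        ]
[ 456.65474406 -327.75622161  122.        ] (np.float64(456.2489384653545), np.float64(-330.42627232745735)) [ 527.99496201 -321.94746735  122.        ] (np.float64(530.9), np.float64(-323.2))
```

The pot is centred on the pan to within about 1 mm. Now I return the bottles, measuring each cap from directly above first.

```bash
cat > back.py <<'E'
from h import *
T=dict(red=(577.2,47.3),blue=(540,-26),yellow=(613.3,-63.4)); S=dict(red=-75,blue=0,yellow=75)
R=dict(yellow=(20,33),blue=(100,128),red=(170,190))
for k in('red','blue','yellow'):
    x,y=matp(S[k]); lin(x+68*np.cos(.096),y+68*np.sin(.096),HI,95.5,300)
    im,c=snap('wrist',f'm_{k}.png'); h=cv2.cvtColor(im,cv2.COLOR_RGB2HSV).astype(int)
    H=h[:,:,0]; H[H<10]+=180
    m=((H>=R[k][0])&(H<=R[k][1])&(h[:,:,1]>130)&(h[:,:,2]>60)).astype(np.uint8); m[235:]=0
    N,l,st,ce=cv2.connectedComponentsWithStats(m); u0=proj(c,[x,y,122])
    i=min((j for j in range(1,N) if st[j,4]>400),key=lambda j:np.hypot(*(ce[j]-u0)))
    p=at(c,*ce[i],122); print(k,np.round(u0),ce[i].round(),st[i],'off',(p[:2]-[x,y]).round(1))
    if np.hypot(*(p[:2]-[x,y]))<7: x,y=p[:2]
    else: print('big offset, ignored')
    lin(x,y,HI); pick(x,y,85); place(*T[k],85,110)
lin(540,-10,320,110,300); im,c=snap('wrist','f1.png'); np.save('f1.npy',c,allow_pickle=True)
arm.move_pose([350,-450,320],rv(113)); snap('scene','f2.png'); snap('side','f3.png'); print(arm.get_state()['clock'])
E
python3 back.py; python3 -c "
import cv2,numpy as np
a=cv2.imread('pics/f1.png')[:260];b=cv2.imread('pics/f2.png')[130:280,200:480]
c=cv2.imread('pics/f3.png')[140:290,180:460]
cv2.imwrite('pics/g.png',np.vstack([a,cv2.resize(np.hstack([b,c]),(560,150)),]))"
```

```text
red [276. 137.] [277. 138.] [ 259  120   36   37 1003] off [0.9 0.5]
t44.5 w=0.387 f=20.0
place True [578.3  47.2  84.6]
50.3417
blue [275. 137.] [275. 137.] [ 258  120   36   36 1012] off [0.8 0.2]
t54.0 w=0.382 f=20.0
place True [540.9 -26.1  84.6]
59.5
yellow [276. 137.] [276. 138.] [ 258  121   37   36 1010] off [0.9 0.5]
t63.0 w=0.384 f=20.0
place True [614.3 -63.7  84.6]
68.3083
70.7583
```

View pics/g.png

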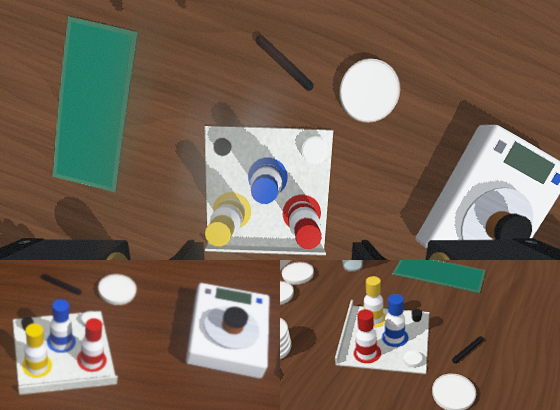

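All three bottles stand upright on their own discs and the pot is on the pan: caps at about (264,188), (218,234) and (308,235), lid at (514,228). The arm is clear.

```bash
python3 -c "
from plant import arm
print(arm.hand_in())"
```

```text
the job is handed in; nothing more can be done
None
```

Job handed in at about 71 s on the robot clock: the bottles were cleared to the mat, the pot was set on the pan about 1 mm from its centre, and each bottle went back upright on its own disc, with no verdict returned at hand-in.

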